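# Lock the sanding block in the wedge jig

### The job

Clamp the brown sanding block in the plywood holding jig so that a fresh sheet can be glued on it: first slide the jig's bar by its blue post until it holds the block snug against the dark wooden fence, then push the red thumb tab of the wedge along its ramp until the wedge jams the bar fast. Leave the block lying flat on the jig and let go of everything.

Things in the scene. Friction and masses are not known exactly. Their poses are not given: they have to be found in the camera images.
- jig: Fixed plywood jig, 336 mm long (y). Origin: underside, on the bar's centre line; x away from the robot, y left, z up; bed top z=12 mm. Dark wooden fence at its +y end: inner face y=150, top z=46. Wooden bridge over the bar: x -38 to 38, y -74 to -26, top z=68 at its -x edge. Its underside is the ramp, falling 8 degrees toward +x.
- stop_bar: Aluminium bar 30x190x18 mm, 0.3 kg, loose in the jig under bridge and wedge; slides along the jig's y (about 3 N, 2 mm side play). Axes as the jig's. Origin: underside at its pressing face (60 wide, 28 high), which looks +y to block and fence. Blue post to grip: 22 (x) by 18 (y) mm, centred at y=-24, z 29 to 65. With the block snug its origin is at about y=94 mm in the jig.
- sanding_block: Brown block, 57 (its x) x 100 (its y) x 31 mm high, 0.12 kg, lying flat on the bed between bar and fence, a quarter turn from the jig so that its 57 mm run along the jig's y; at the start 3 to 15 mm short of the fence and up to 5 degrees askew; 2 N push it along. Origin: centre of underside.
- thumb_wedge: Pale wedge, 130x24 mm, captive in the bridge over the bar; axes as the jig's. Origin: middle of underside. Red tab: near face x=-65, top z=51, 26 mm wide; free space behind it. Slides to jig +x and 8 degrees down (2 N), stays where left. Jig frame: y=-50, start x -53 to -38; meets the bar at about x=-13; pushing on there with 10 to 20 N jams it, moving barely 1 mm more. A jammed bar resists sliding.
Not all that is in view belongs to the job. Of the things shaped like the sanding_block, the brown one is meant.

How it is judged:
By the outcome, as a careful person would: the job done as asked, in the order asked, and still so for the second after the job is handed in, with the robot touching nothing.
It also fails if it takes over 45 s, if anything falls off the work surface, if the arm or the gripper's body presses on something with over 40 N, if the wrist force passes 120 N, or if a joint passes its speed limit or range.

### The arm

A 6-joint arm with a two-finger parallel gripper is mounted at the origin on a cart in front of the work surface, level with it; the furniture and walls round the work are solid. World frame = base frame: x ahead of the robot, y to its left, z up, the work surface at z = 0. Lengths are in mm, angles in rad, forces in N, time in s.
With the tool pointing down it reaches from about 250 to 725 mm from the base axis. Payload 4 kg.
Tool frame: the origin (TCP) lies on the front face of the gripper's body, between the roots of the fingers; the fingertips stand 73 mm ahead of it and the grasp point (between the pads) lies 54 mm ahead of it; z points along the fingers, y is the line along which they close (so a half turn about z gives the same grasp; the last joint's range is limited). The gripper opens to 85 mm and grips with 20 to 120 N. Pads are 22 mm wide; open, the fingers measure 114 mm over their backs; the gripper's body (76 mm by 85 mm) begins 54 mm behind the grasp point. The pads swing forward as they close: fully open they stand 13 mm farther back than shut.
Start: joints at [-1.293, 0.241, 0.005, 1.335, 0, 1.571], TCP at [137.118, -480.831, 303.906] pointing down, gripper open.
Joint ranges: [-2.72, 2.72], [-1.05, 1.87], [-1.09, 1.28], [-1.99, 2.15], [-1.42, 1.44], [-3.14, 3.14]. Speed limits (rad/s): [2.79, 2.79, 3.14, 3.14, 3.14, 3.14].

### API

Orientations are given as [roll, pitch, yaw] about the fixed x, y, z axes, in that order (R = Rz(yaw) Ry(pitch) Rx(roll)).
In Python, from plant import arm gives the robot as it stands.
- The arm moves only by the tool send_rows, never from a script. Its argument "series" is a list of rows, each a list of 3 entries, a list of its own where there are three numbers: the gripper's target within -1 to 1 (fully open at 1, half-way at 0, shut at -1), then the shift along the tool's x, y, z in units of 25 mm (1.0 is 25 mm), then the turn about the tool's z in units of 5 degrees (1.0 is 5 degrees). A call has 1 to 12 rows; each row shifts and turns the commanded pose from where the row before left it, along the tool's axes as they then stand; what a row does not reach is not made up. A row lasts 1/8 s, in which the tool goes at most 62.5 mm and 10.7 degrees, less where a joint would pass 70% of its speed; a pose out of reach is approached as far as the arm can. A call is refused whole if a number of a shift passes 1 or a number of a turn 1, either way. A call with a gripper value outside its range is refused whole. The fingers move at their own pace and stop on an object; "force" is the grip in N (left out, the last holds). Time passes only in rows, so rows that do not move let the fingers close. It gives the time, the measured TCP pose, the force, the opening and the grip force at its end, in the units of the state.
- arm.get_state(): the state, without advancing time (a new reading comes with each control period).
- arm.get_image(name): name is "side" or "top"; returns (picture, depth): 480x640x3 uint8, blue, green, red; 480x640 float32, mm along the optical axis (not along the pixel's ray), 0 where there is no reading.
- arm.calibration(name): a dict with "fx", "fy", "cx", "cy" (pixels), "distortion" ([k1, k2, p1, p2, k3] as OpenCV has them; the pictures are not rectified), "R" (3x3) and "t" (3): a world point X has camera coordinates R X + t. Camera axes: x right, y down, z forward; pixel columns grow to the right and rows downward; lengths in mm; the calibration is good to about 2 mm. A picture is of the moment at which its call begins. calibration takes no time and is no camera call.
- arm.close_job(): hands the job in; it is judged then, once.
The state is a dict: "t": time; "qpos": joint angles; "dq": joint speeds; "joint_torque": joint torques, N m; "tool_pos": TCP position; "eef_rot": TCP orientation; "wrist_force": force on the tool from outside, world axes, zero at the start; "torque": the same for the moment, N m; "grip_width": finger opening in mm; "finger_force": force on a finger pad.
Only numpy, scipy, OpenCV 4.12 (cv2) and the standard library are available. Lean on these libraries where they do the work, as an engineer would, in place of code of your own. Each camera call takes 0.05 s, during which the arm holds its last target. There are 200 camera calls.

## Working session

There is one attempt and no reset: what is moved stays moved. The work goes in short steps, Python scripts to look and compute and a tool call to move; the robot and the scene stay as the last step left them, time stands still between calls to the robot, and variables do not carry over. Pictures are saved under pics/ and viewed, at most 10 in all, crops included, and the job is handed in when it is done.

Besides the shell and the picture viewer there is one more tool, called after ">>>" in YAML: its name, and indented under it one key for each argument. send_rows: Moves the arm, as the interface text tells. Its arguments: {"type":"object","properties":{"series":{"type":"array"},"force":{"type":"number"}},"required":["series"]}

```bash
mkdir -p pics; ls; cat > h.py <<'E'
import numpy as np, cv2
from plant import arm
def grab(n,f):
    im,d=arm.get_image(n); cv2.imwrite('pics/%s.png'%f,im); np.save('pics/%s.npy'%f,d); return im,d
def pts(n,d,uv):
    c=arm.calibration(n); K=np.array([[c['fx'],0,c['cx']],[0,c['fy'],c['cy']],[0,0,1.]])
    uv=np.array(uv,float).reshape(-1,2)
    r=cv2.undistortPoints(uv[:,None],K,np.array(c['distortion'],float))[:,0]
    z=d[uv[:,1].astype(int),uv[:,0].astype(int)]
    P=np.c_[r*z[:,None],z]
    return (P-np.array(c['t']).ravel())@np.array(c['R'])
def proj(n,X):
    c=arm.calibration(n); K=np.array([[c['fx'],0,c['cx']],[0,c['fy'],c['cy']],[0,0,1.]])
    return cv2.projectPoints(np.array(X,float).reshape(-1,1,3),cv2.Rodrigues(np.array(c['R'],float))[0],np.array(c['t'],float).ravel(),K,np.array(c['distortion'],float))[0][:,0]
E
python3 - <<'E'
from h import *
print(arm.get_state())
grab('top','top0');grab('side','side0')
E
```

```text
pics
{'t': 0.0, 'qpos': array([-1.29301649e+00,  2.41381489e-01,  3.74890624e-03,  1.33520322e+00,
        1.38416865e-05,  1.57083264e+00]), 'dq': array([ 0.00187399,  0.000338  , -0.00153627, -0.00191012,  0.00042153,
        0.0004429 ]), 'joint_torque': array([-3.97212007e-04, -3.72318041e+01,  2.52407759e+01,  1.70102413e-02,
       -4.13919838e-05,  8.77796396e-06]), 'tool_pos': array([ 136.98392408, -480.37729929,  303.03795023]), 'eef_rot': array([-3.13955318e+00, -1.37676076e-05,  2.77743498e-01]), 'wrist_force': array([-0.07292805,  0.37811383, -0.27216718]), 'torque': array([-0.05571537,  0.00251263, -0.02457303]), 'finger_force': 0.0, 'grip_width': 85.38152742588045}
```

View pics/top0.png

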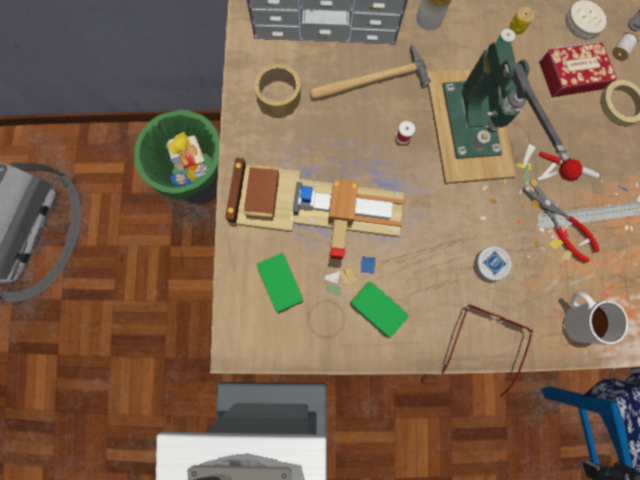

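View pics/side0.png

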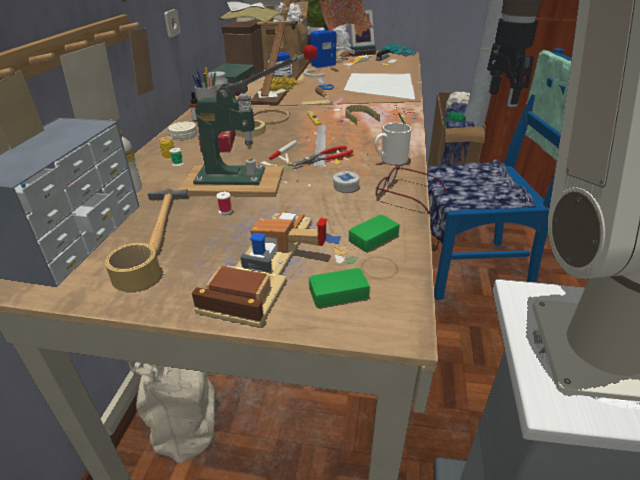

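The top view shows the jig with its dark fence at (235,190), a brown block at (262,192), the blue post at (305,198), the bridge at (344,200) and the red tab at (337,253). Block-shaped candidates are brown (262,192), green (280,282) and green (380,309). I choose the brown one on the bed.

```bash
python3 - <<'E'
from h import *
im=cv2.imread('pics/top0.png');d=np.load('pics/top0.npy')
x0,y0,x1,y1=220,150,420,270
cv2.imwrite('pics/crop0.png',cv2.resize(im[y0:y1,x0:x1],None,fx=4,fy=4,interpolation=cv2.INTER_CUBIC))
v,u=np.mgrid[y0:y1,x0:x1]; uv=np.c_[u.ravel(),v.ravel()]
P=pts('top',d,uv); 
hsv=cv2.cvtColor(im,cv2.COLOR_BGR2HSV)[y0:y1,x0:x1].reshape(-1,3).astype(int)
H,S,V=hsv.T; z=P[:,2]
def rep(n,m):
    Q=P[m]; uvm=uv[m]
    if len(Q)<5: print(n,len(Q));return
    r=cv2.minAreaRect(Q[:,:2].astype(np.float32)); b=cv2.boxPoints(r)
    print(n,len(Q),'px',uvm.mean(0).round(1),'mean',Q.mean(0).round(1),'z',np.percentile(z[m],[5,50,95]).round(1),'rect c',np.round(r[0],1),np.round(r[1],1),round(r[2],1)); 
rep('post',(H>100)&(H<130)&(S>150)&(z>55)&(uv[:,0]<320))
rep('red',((H<5)|(H>174))&(S>180)&(V>120)&(z>35))
rep('block',(z>38)&(z<48)&(uv[:,0]>245)&(uv[:,0]<285)&(uv[:,1]<225))
rep('fence',(z>40)&(z<52)&(uv[:,0]<245))
rep('bridge',(z>58)&(uv[:,0]>325)&(uv[:,0]<365))
rep('bed',(z>8)&(z<17)&(S>60))
rep('bar',(S<50)&(V>150)&(z>20)&(z<36)&(uv[:,0]>350))
rep('face',(z>35)&(z<45)&(uv[:,0]>288)&(uv[:,0]<305)&(uv[:,1]>180)&(uv[:,1]<220))
print(pts('top',d,[[240,450],[300,330]]))
E
```

```text
post 125 px [305.8 193.2] mean [ 596.5 -121.3   76. ] z [61.4 77.3 79.8] rect c [ 597.4 -121.3] [16.9 22.7] 83.1
red 100 px [336.9 252.3] mean [ 485.6 -177.4   85.5] z [82.6 86.1 88.5] rect c [ 485.7 -177.5] [21.6 13.6] 83.6
block 1460 px [261.1 190.3] mean [611.6 -35.3  43.8] z [40.8 43.9 46.4] rect c [612.8 -34.5] [ 57.3 101. ] 84.6
fence 616 px [234.3 189.2] mean [613.1  15.9  46.3] z [42.5 46.4 49.4] rect c [614.6   8.9] [ 35.1 121.9] 83.8
bridge 881 px [341.7 213.6] mean [ 557.  -186.6   82.5] z [58.3 62.2 87.2] rect c [ 489.5 -177.7] [ 47.8 278.3] 82.1
bed 3434 px [312.8 206.3] mean [ 588.6 -134.    12.8] z [10.  12.8 15.5] rect c [ 581.8 -142.3] [335.2 144.4] 78.4
bar 557 px [373.3 207.5] mean [ 582.  -250.9   30.7] z [28.  30.8 33.3] rect c [ 583.7 -251.3] [68.5 33.3] 82.6
face 203 px [297.5 197.4] mean [ 598.7 -105.    40.4] z [37.6 40.4 43.6] rect c [ 600.4 -107.3] [21.  58.9] 88.5
[[ 125.67636167   -0.87050629    2.44523941]
 [ 348.81399098 -110.86782626    1.50245197]]
```

View pics/crop0.png

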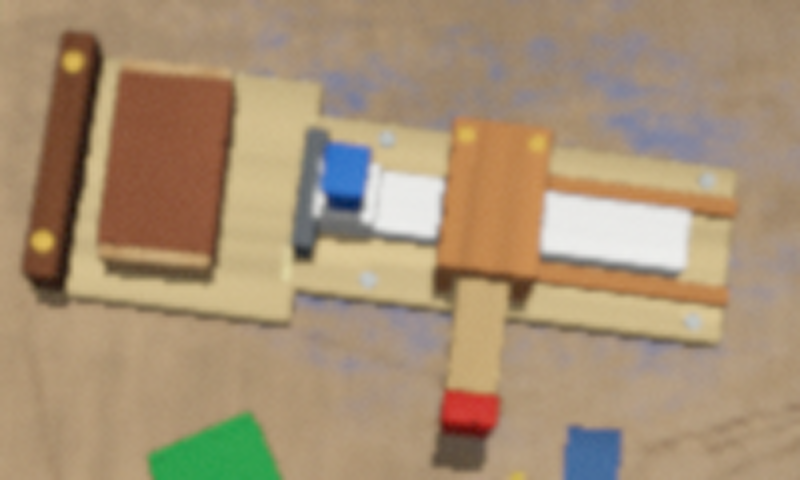

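```bash
python3 - <<'E'
from h import *
from scipy.optimize import least_squares
# crop px (/4 + offset), jig coords
L=[((455,120),(38,-26,None)),((552,131),(38,-74,None)),((438,270),(-38,-26,68)),((535,280),(-38,-74,68)),
((100,35),(None,150,46)),((62,283),(None,150,46)),((736,172),(None,'e',12)),((720,342),(None,'e',12))]
def world(p,j): 
    c,s=np.cos(p[2]),np.sin(p[2]); return np.array([p[0]+c*j[0]-s*j[1],p[1]+s*j[0]+c*j[1],j[2]])
def f(p):
    J=[(38,-26,p[3]),(38,-74,p[3]),(-38,-26,68),(-38,-74,68),(p[4],150,46),(-p[4],150,46),(p[5],p[6],12),(-p[5],p[6],12)]
    q=proj('top',[world(p,j) for j in J]); u=np.array([[a[0][0]/4+220-.375,a[0][1]/4+150-.375] for a in L]); return (q-u).ravel()
r=least_squares(f,[595,-135,-.11,68,60,45,-168])
p=r.x; print(p.round(3),np.degrees(p[2]),r.fun.round(1).reshape(-1,2).tolist())
d=np.load('pics/top0.npy')
im=cv2.imread('pics/top0.png');hsv=cv2.cvtColor(im,cv2.COLOR_BGR2HSV).astype(int)
H,S,V=[hsv[...,i] for i in range(3)]
def tojig(w): c,s=np.cos(p[2]),np.sin(p[2]); w=w[:,:2]-p[:2]; return np.c_[c*w[:,0]+s*w[:,1],-s*w[:,0]+c*w[:,1]]
def rep(n,m,zlo,zhi):
    v,u=np.nonzero(m); P=pts('top',d,np.c_[u,v]); k=(P[:,2]>zlo)&(P[:,2]<zhi); P=P[k]; j=tojig(P); print(n,len(P),P.mean(0).round(1),'jig min/max',np.percentile(j,[3,97],axis=0).round(1).tolist(),j.mean(0).round(1))
B=np.zeros(H.shape,bool);B[150:270,220:420]=1
rep('post',B&(H>100)&(H<130)&(S>150),73,82); rep('red',B&((H<5)|(H>174))&(S>180)&(V>120),80,92)
m=B.copy();m[:,:245]=0;m[:,285:]=0; rep('block',m,39,48)
E
```

```text
[ 5.95258e+02 -1.42261e+02 -1.22000e-01  5.50700e+01  6.19730e+01
  4.34340e+01 -1.68267e+02] -6.965981737645072 [[-0.1, -0.1], [0.8, 0.3], [-0.4, -0.4], [1.3, 0.3], [-0.4, 0.0], [-1.1, -0.1], [-0.0, -0.1], [0.1, -0.1]]
post 112 [ 597.4 -121.3   77.4] jig min/max [[-11.0, 13.2], [10.1, 29.2]] [-0.4 21. ]
red 97 [ 485.7 -177.4   86.1] jig min/max [[-110.7, -58.3], [-97.8, -38.1]] [-104.5  -48.1]
block 1467 [611.5 -34.9  43.8] jig min/max [[-43.0, 82.3], [50.3, 135.3]] [  3.1 108.5]
```

The fit puts the jig at (595.3,-142.3) with yaw -7.0°. Its end at y=-168 agrees with the given length. The post is at jig (0,20.5), so the bar has about 49.5 mm to go. The tab's near face is at jig x of about -111.

>>> send_rows:
  series:
    - [0.2,[0,0,0],-1]
    - [0.2,[0,0,0],-1]
    - [0.2,[0,0,0],-1]
    - [0.2,[0,0,0],-1]
    - [0.2,[0,0,0],-1]
    - [0.2,[0,0,0],-1]
    - [0.2,[0,0,0],-1]
    - [0.2,[0,0,0],-1]
    - [0.2,[0,0,0],-1]
    - [0.2,[0,0,0],-1]
    - [0.2,[0,0,0],-1]
    - [0.2,[0,0,0],-1]
  force: 50

```text
t: 1.6
tool_pos: [137.0, -480.5, 303.3]
eef_rot: [-3.141, -0.001, 1.328]
wrist_force: [-1.0, -0.2, -1.1]
grip_width: 51.5
finger_force: 0.0
```

>>> send_rows:
  series:
    - [0.2,[0,0,0],-1]
    - [0.2,[0,0,0],-0.42]
    - [0.2,[1,1,0],0]
    - [0.2,[1,1,0],0]
    - [0.2,[1,1,0],0]
    - [0.2,[1,1,0],0]
    - [0.2,[1,1,0],0]
    - [0.2,[1,1,0],0]
    - [0.2,[1,1,0],0]
    - [0.2,[1,1,0],0]
    - [0.2,[1,1,0],0]
    - [0.2,[1,1,0],0]

```text
t: 3.1
tool_pos: [416.4, -262.2, 303.7]
eef_rot: [-3.141, -0.0, 1.449]
wrist_force: [-0.1, -0.5, -0.3]
grip_width: 51.5
finger_force: 0.0
```

>>> send_rows:
  series:
    - [0.2,[1,1,0],0]
    - [0.2,[1,1,0],0]
    - [0.2,[1,1,0],0]
    - [0.2,[1,1,0],0]
    - [0.2,[1,1,0],0]
    - [0.2,[1,1,0],0]
    - [0.2,[0,0,0],0]
    - [0.2,[0,0,0],0]

```text
t: 4.1
tool_pos: [582.3, -132.5, 303.4]
eef_rot: [-3.14, 0.0, 1.449]
wrist_force: [-0.1, -0.3, 0.4]
grip_width: 51.3
finger_force: 0.0
```

>>> send_rows:
  series:
    - [0.2,[0.49,0.56,0.5],0]
    - [0.2,[0,0,1],0]
    - [0.2,[0,0,1],0]
    - [0.2,[0,0,1],0]
    - [0.2,[0,0,1],0]
    - [0.2,[0,0,1],0]
    - [0.2,[0,0,0.5],0]
    - [0.2,[0,0,0],0]
    - [0.2,[0,0,0],0]

```text
t: 5.22
tool_pos: [598.8, -122.2, 154.9]
eef_rot: [3.14, 0.0, 1.449]
wrist_force: [0.3, -0.1, -0.3]
grip_width: 51.2
finger_force: 0.0
```

```bash
python3 - <<'E'
from h import *
im,d=grab('side','s1'); cv2.imwrite('pics/s1c.png',cv2.resize(im[120:330,170:410],None,fx=2.8,fy=2.8,interpolation=cv2.INTER_CUBIC))
E
```

```text
(no output)
```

View pics/s1c.png

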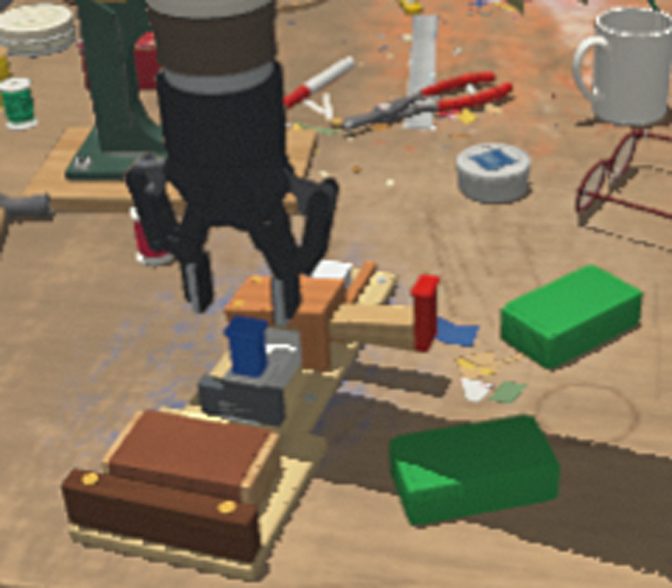

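The crop shows the pads at (198,285) and (287,300) straddling the post at (247,340), still above it. The red tab is at (425,312). I lower and close.

>>> send_rows:
  series:
    - [0.2,[0,0,0.7],0]
    - [0.2,[0,0,0.66],0]
    - [0.2,[0,0,0],0]
    - [-1,[0,0,0],0]
    - [-1,[0,0,0],0]
    - [-1,[0,0,0],0]
    - [-1,[0,0,0],0]
    - [-1,[0,0,0],0]
    - [-1,[0,0,0],0]
  force: 50

```text
t: 6.4
tool_pos: [598.7, -122.1, 120.8]
eef_rot: [3.14, 0.0, 1.449]
wrist_force: [-1.1, 1.1, 5.9]
grip_width: 21.1
finger_force: 50.0
```

>>> send_rows:
  series:
    - [-1,[0.3,0,0],0]
    - [-1,[0.3,0,0],0]
    - [-1,[0.3,0,0],0]
    - [-1,[0.3,0,0],0]
    - [-1,[0.3,0,0],0]
    - [-1,[0.2,0,0],0]
    - [-1,[0,0,0],0]

```text
t: 7.28
tool_pos: [604.0, -79.8, 120.8]
eef_rot: [3.14, 0.001, 1.449]
wrist_force: [-0.9, -3.9, 7.4]
grip_width: 21.4
finger_force: 51.0
```

>>> send_rows:
  series:
    - [-1,[0.08,0,0],0]
    - [-1,[0.08,0,0],0]
    - [-1,[0,0,0],0]
    - [-1,[0,0,0],0]

```text
t: 7.78
tool_pos: [604.4, -76.6, 120.8]
eef_rot: [3.14, 0.002, 1.448]
wrist_force: [-1.3, -5.6, 6.7]
grip_width: 21.5
finger_force: 51.0
```

>>> send_rows:
  series:
    - [-1,[0.06,0,0],0]
    - [-1,[0,0,0],0]

```text
t: 8.02
tool_pos: [604.5, -75.4, 120.8]
eef_rot: [3.14, 0.003, 1.448]
wrist_force: [-1.4, -6.4, 7.1]
grip_width: 21.3
finger_force: 51.0
```

>>> send_rows:
  series:
    - [-1,[0.06,0,0],0]
    - [-1,[0,0,0],0]

```text
t: 8.28
tool_pos: [604.7, -74.0, 120.8]
eef_rot: [3.14, 0.003, 1.448]
wrist_force: [-1.8, -5.3, 7.6]
grip_width: 21.2
finger_force: 51.0
```

>>> send_rows:
  series:
    - [-1,[0.05,0,0],0]
    - [-1,[0,0,0],0]

```text
t: 8.52
tool_pos: [604.8, -72.9, 120.8]
eef_rot: [3.14, 0.003, 1.448]
wrist_force: [-0.7, -6.3, 7.8]
grip_width: 21.4
finger_force: 51.0
```

>>> send_rows:
  series:
    - [-1,[0.05,0,0],0]
    - [-1,[0,0,0],0]

```text
t: 8.78
tool_pos: [605.0, -71.6, 120.8]
eef_rot: [3.14, 0.003, 1.448]
wrist_force: [-0.4, -6.7, 6.9]
grip_width: 21.2
finger_force: 51.0
```

>>> send_rows:
  series:
    - [-1,[0.05,0,0],0]
    - [-1,[0,0,0],0]

```text
t: 9.02
tool_pos: [605.0, -71.0, 120.8]
eef_rot: [3.14, 0.004, 1.447]
wrist_force: [-1.7, -8.5, 7.0]
grip_width: 20.9
finger_force: 51.1
```

```bash
python3 - <<'E'
from h import *
print(arm.get_state()['wrist_force'])
im,d=grab('side','s2'); im2,_=grab('top','t2')
a=cv2.resize(im[210:330,180:300],(560,560),interpolation=cv2.INTER_CUBIC);cv2.imwrite('pics/s2c.png',a)
E
```

```text
[-1.68957927 -8.53557652  7.00113107]
```

View pics/s2c.png

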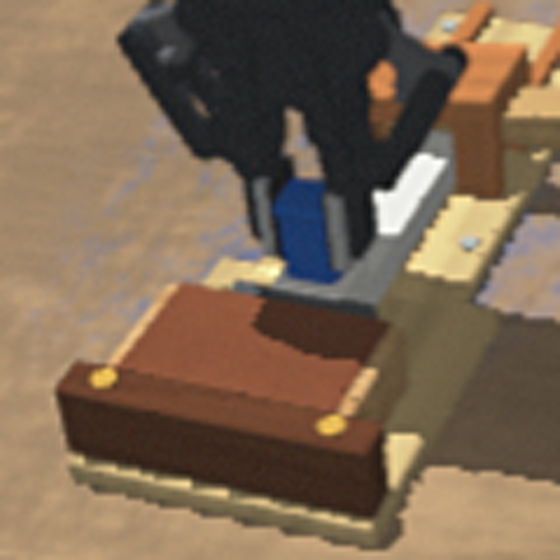

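The block at (250,350) sits against the fence at (220,430), and the bar face at (310,295) touches it. The force is starting to rise, so I press on a little.

>>> send_rows:
  series:
    - [-1,[0.05,0,0],0]
    - [-1,[0,0,0],0]

```text
t: 9.38
tool_pos: [605.1, -70.8, 120.9]
eef_rot: [3.14, 0.007, 1.447]
wrist_force: [-1.6, -10.5, 8.0]
grip_width: 20.7
finger_force: 51.1
```

>>> send_rows:
  series:
    - [-1,[0.04,0,0],0]
    - [-1,[0,0,0],0]
    - [-1,[0,0,0],0]

```text
t: 9.75
tool_pos: [605.1, -70.7, 120.9]
eef_rot: [3.14, 0.008, 1.446]
wrist_force: [-1.4, -13.5, 7.6]
grip_width: 21.1
finger_force: 51.1
```

Snug: the force is rising with no travel. I release, lift, and move behind the tab.

>>> send_rows:
  series:
    - [0.2,[0,0,0],0]
    - [0.2,[0,0,0],0]
    - [0.2,[0,0,0],0]
    - [0.2,[0,0,0],0]
    - [0.2,[0,0,-0.5],0]
    - [0.2,[0,0,-1],0]
    - [0.2,[0,0,-1],0]
    - [0.2,[0,0,-1],0]
    - [-1,[-1,-1,0],0]
    - [-1,[-1,-1,0],0]
    - [-1,[-1,-1,0],0]
    - [-1,[-1,-1,0],0]

```text
t: 11.25
tool_pos: [492.9, -154.6, 208.6]
eef_rot: [3.14, 0.0, 1.449]
wrist_force: [0.9, 0.0, -0.3]
grip_width: -0.3
finger_force: 0.0
```

>>> send_rows:
  series:
    - [-1,[-0.88,-1,0],0]
    - [-1,[0,-0.88,0],0]
    - [-1,[0,0,0],0]
    - [-1,[0,0,0],0]

```text
t: 11.75
tool_pos: [445.2, -170.3, 208.3]
eef_rot: [3.139, 0.0, 1.449]
wrist_force: [0.1, -0.5, 1.0]
grip_width: 0.3
finger_force: 0.0
```

```bash
python3 - <<'E'
from h import *
s=arm.get_state(); p=np.array([595.26,-142.26]);c,n=np.cos(-.1216),np.sin(-.1216)
J=lambda w:(np.array([[c,n],[-n,c]])@(np.array(w)[:2]-p)).round(1)
print(s['tool_pos'].round(1),J(s['tool_pos']),s['grip_width'])
im,d=grab('top','t3')
hsv=cv2.cvtColor(im,cv2.COLOR_BGR2HSV).astype(int);H,S,V=[hsv[...,i] for i in range(3)]
B=np.zeros(H.shape,bool);B[150:270,220:420]=1
for nme,m,a,b in (('post',(H>100)&(H<130)&(S>150),73,82),('red',((H<5)|(H>174))&(S>180)&(V>120),75,92)):
    v,u=np.nonzero(B&m);P=pts('top',d,np.c_[u,v]);P=P[(P[:,2]>a)&(P[:,2]<b)]
    if len(P):print(nme,len(P),J(np.median(P,0)),P[:,2].mean())
cv2.imwrite('pics/t3c.png',cv2.resize(im[150:290,215:415],None,fx=4,fy=4,interpolation=cv2.INTER_CUBIC))
E
```

```text
[ 445.2 -170.3  208.3] [-145.6  -46. ] 0.31831773686584286
post 130 [-0.6 72.4] 77.47575346510966Traceback (most recent call last):
  File "<stdin>", line 9, in <module>
  File "h.py", line 8, in pts
    r=cv2.undistortPoints(uv[:,None],K,np.array(c['distortion'],float))[:,0]
      ~~~~~~~~~~~~~~~~~~~^^^^^^^^^^^^^^^^^^^^^^^^^^^^^^^^^^^^^^^^^^^^^^
cv2.error: OpenCV(4.12.0) /io/opencv/modules/calib3d/src/undistort.dispatch.cpp:347: error: (-215:Assertion failed) CV_IS_MAT(_src) && CV_IS_MAT(_dst) && (_src->rows == 1 || _src->cols == 1) && (_dst->rows == 1 || _dst->cols == 1) && _src->cols + _src->rows - 1 == _dst->rows + _dst->cols - 1 && (CV_MAT_TYPE(_src->type) == CV_32FC2 || CV_MAT_TYPE(_src->type) == CV_64FC2) && (CV_MAT_TYPE(_dst->type) == CV_32FC2 || CV_MAT_TYPE(_dst->type) == CV_64FC2) in function 'cvUndistortPointsInternal'
```

The arm hides the tab from above, but the post has moved 51.4 mm and stayed there. I go down behind the tab and check from the side.

>>> send_rows:
  series:
    - [-1,[-0.1,-0.1,0.7],0]
    - [-1,[0,0,1],0]
    - [-1,[0,0,1],0]
    - [-1,[0,0,0],0]
    - [-1,[0,0,0],0]

```text
t: 12.42
tool_pos: [442.4, -172.3, 140.6]
eef_rot: [3.141, 0.0, 1.45]
wrist_force: [0.4, -0.4, 0.2]
grip_width: -0.4
finger_force: 0.0
```

```bash
python3 - <<'E'
from h import *
im,d=grab('side','s3'); cv2.imwrite('pics/s3c.png',cv2.resize(im[150:330,180:380],None,fx=3.3,fy=3.3,interpolation=cv2.INTER_CUBIC))
E
```

```text
(no output)
```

View pics/s3c.png

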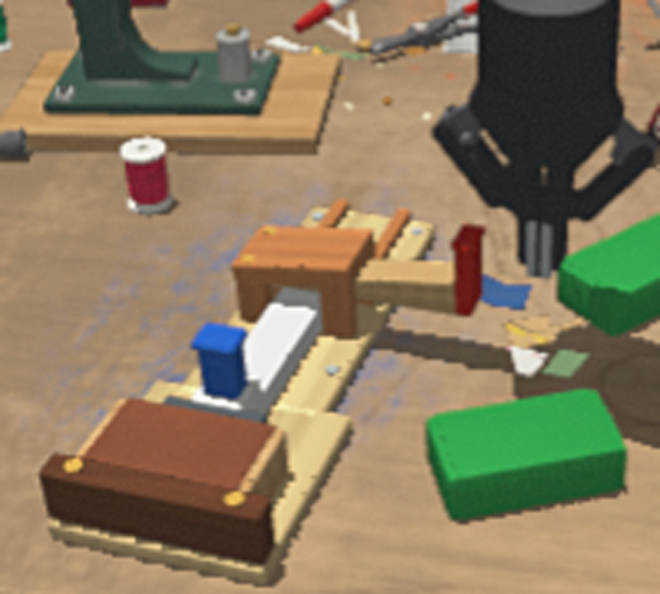

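The shut fingertips at (540,255) stand behind the red tab at (468,270) and overlap its height. The post at (220,360), bar and block are snug at the fence. I push.

>>> send_rows:
  series:
    - [-1,[0,0.4,0],0]
    - [-1,[0,0.4,0],0]
    - [-1,[0,0.3,0],0]
    - [-1,[0,0.2,0.03],0]
    - [-1,[0,0.2,0.03],0]
    - [-1,[0,0.2,0.03],0]
    - [-1,[0,0,0],0]

```text
t: 13.35
tool_pos: [484.1, -177.5, 137.5]
eef_rot: [3.141, -0.0, 1.449]
wrist_force: [-0.1, -0.0, 0.2]
grip_width: 0.2
finger_force: 0.0
```

>>> send_rows:
  series:
    - [-1,[0,0.15,0.02],0]
    - [-1,[0,0.15,0.02],0]
    - [-1,[0,0,0],0]

```text
t: 13.72
tool_pos: [491.4, -178.4, 136.6]
eef_rot: [3.141, -0.0, 1.449]
wrist_force: [-0.2, -0.1, -0.8]
grip_width: -0.3
finger_force: 0.1
```

```bash
python3 - <<'E'
from h import *
im,d=grab('side','s4'); cv2.imwrite('pics/s4c.png',cv2.resize(im[170:290,240:380],None,fx=4,fy=4,interpolation=cv2.INTER_CUBIC))
E
```

```text
(no output)
```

View pics/s4c.png

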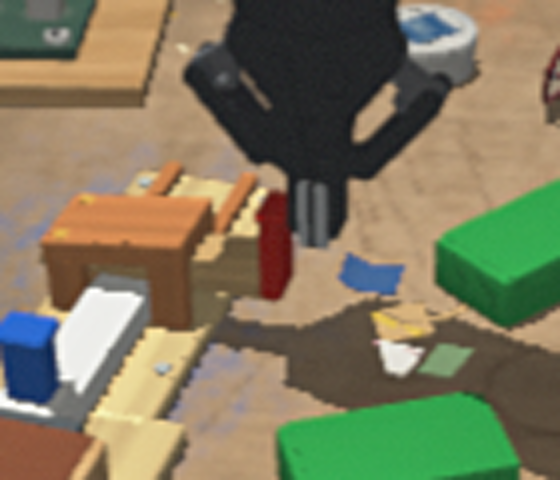

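The tab at (275,245) now touches the fingertips at (315,215), and the wedge has gone in. It feels almost no load at rest. I continue in small steps.

>>> send_rows:
  series:
    - [-1,[0,0.1,0.01],0]
    - [-1,[0,0.1,0.01],0]

```text
t: 14.02
tool_pos: [495.8, -178.9, 136.1]
eef_rot: [-3.141, -0.0, 1.449]
wrist_force: [-1.1, 0.2, -0.4]
grip_width: -0.0
finger_force: 0.8
```

>>> send_rows:
  series:
    - [-1,[0,0.08,0.01],0]
    - [-1,[0,0.06,0.01],0]

```text
t: 14.28
tool_pos: [497.6, -179.1, 135.7]
eef_rot: [-3.137, 0.0, 1.449]
wrist_force: [-10.0, 1.2, 10.0]
grip_width: -0.1
finger_force: 5.1
```

>>> send_rows:
  series:
    - [-1,[0,0.06,0],0]
    - [-1,[0,0,0],0]

```text
t: 14.52
tool_pos: [497.9, -179.2, 135.7]
eef_rot: [-3.135, 0.0, 1.448]
wrist_force: [-10.7, 1.4, 8.2]
grip_width: 0.2
finger_force: 5.6
```

>>> send_rows:
  series:
    - [-1,[0,0.06,-0.01],0]
    - [-1,[0,0,0],0]

```text
t: 14.78
tool_pos: [498.1, -179.2, 135.7]
eef_rot: [-3.132, 0.0, 1.448]
wrist_force: [-13.3, 1.6, 9.9]
grip_width: 0.1
finger_force: 7.0
```

>>> send_rows:
  series:
    - [-1,[0,0.06,0],0]
    - [-1,[0,0,0],0]

```text
t: 15.02
tool_pos: [498.5, -179.2, 135.6]
eef_rot: [-3.13, 0.0, 1.448]
wrist_force: [-16.6, 1.5, 12.9]
grip_width: 0.3
finger_force: 8.6
```

>>> send_rows:
  series:
    - [-1,[0,0.06,0],0]
    - [-1,[0,0,0],0]

```text
t: 15.28
tool_pos: [498.8, -179.3, 135.6]
eef_rot: [-3.127, 0.0, 1.448]
wrist_force: [-19.6, 2.7, 16.7]
grip_width: -0.3
finger_force: 10.3
```

>>> send_rows:
  series:
    - [-1,[0,0.03,0],0]
    - [-1,[0,0,0],0]
    - [-1,[0,-0.1,0],0]
    - [-1,[0,-0.2,0],0]
    - [-1,[0,-0.6,0],0]
    - [-1,[0,-1,-0.3],0]
    - [-1,[0,-1,-1],0]
    - [-1,[0,-1,-1],0]
    - [-1,[0,-1,-1],0]
    - [-1,[0,0,0],0]

```text
t: 16.52
tool_pos: [385.2, -165.8, 220.5]
eef_rot: [3.136, 0.001, 1.448]
wrist_force: [1.4, 0.3, 0.5]
grip_width: -0.2
finger_force: 0.0
```

```bash
python3 - <<'E'
from h import *
im,d=grab('side','s5'); im2,d2=grab('top','t5')
p=np.array([595.26,-142.26]);c,n=np.cos(-.1216),np.sin(-.1216)
J=lambda w:(np.array([[c,n],[-n,c]])@(np.array(w)[:2]-p)).round(1)
hsv=cv2.cvtColor(im2,cv2.COLOR_BGR2HSV).astype(int);H,S,V=[hsv[...,i] for i in range(3)]
B=np.zeros(H.shape,bool);B[150:270,220:420]=1
for nme,m,a,b in (('post',(H>100)&(H<130)&(S>150),73,82),('red',((H<5)|(H>174))&(S>180),72,92)):
    v,u=np.nonzero(B&m)
    if len(u):
        P=pts('top',d2,np.c_[u,v]);P=P[(P[:,2]>a)&(P[:,2]<b)]; print(nme,len(P),J(np.mean(P,0)),P[:,2].mean())
cv2.imwrite('pics/f.png',np.hstack([cv2.resize(im[200:330,180:330],(400,347),interpolation=cv2.INTER_CUBIC),cv2.resize(im2[150:280,220:370],(400,347),interpolation=cv2.INTER_CUBIC)]))
E
```

```text
post 128 [-0.4 71.9] 77.51176738730922
```

View pics/f.png

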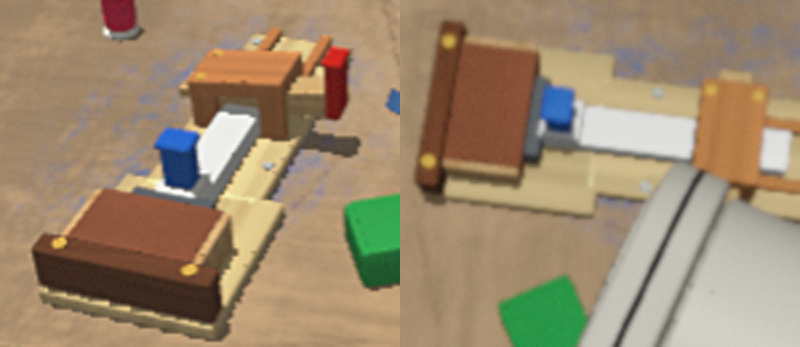

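```bash
python3 - <<'E'
from h import *
p=np.array([595.26,-142.26]);c,n=np.cos(-.1216),np.sin(-.1216);R=np.array([[c,n],[-n,c]])
for f in ('side0','s5'):
    im=cv2.imread('pics/%s.png'%f);d=np.load('pics/%s.npy'%f)
    hsv=cv2.cvtColor(im,cv2.COLOR_BGR2HSV).astype(int);H,S,V=[hsv[...,i] for i in range(3)]
    m=((H<5)|(H>174))&(S>180)&(V>60); m[:205]=0;m[260:]=0;m[:,:285]=0;m[:,345:]=0
    v,u=np.nonzero(m); P=pts('side',d,np.c_[u,v]); j=(P[:,:2]-p)@R.T
    print(f,len(P),'x,y med',np.median(j,0).round(1),'x rng',np.percentile(j[:,0],[5,95]).round(1),'z',np.percentile(P[:,2],[5,95]).round(1))
E
```

```text
side0 168 x,y med [-104.5  -37.9] x rng [-107.4  -98.3] z [43.2 86.6]
s5 174 x,y med [-72.  -38.5] x rng [-75.  -64.7] z [38.2 81.8]
```

The tab moved 32.5 mm, which puts the wedge at about x=-12.5. That is the jam position, and it took about 20 N to reach. The block is flat and snug, and the robot is clear.

```bash
python3 -c "
from plant import arm
print(arm.close_job())"
```

```text
the job is handed in; nothing more can be done
None
```

I handed the job in at about 17 s: the block is snug against the fence, the wedge was pushed home with about 20 N to its expected jam point, the block lies flat, and the arm is clear; no verdict came back, and I did not test the jam by pulling on the bar.

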